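# Draw the dried tray out of the icing dryer with the rack hook and switch off its fan

### The arm

A 6-joint arm with a two-finger parallel gripper is mounted at the origin on a cart in front of the work surface, level with it; the furniture and walls round the work are solid. World frame = base frame: x ahead of the robot, y to its left, z up, the work surface at z = 0. Lengths are in m, angles in rad, forces in N, time in s.
With the tool pointing down it reaches from about 0.35 to 0.775 m from the base axis. Payload 5.5 kg.
Tool frame: the origin (TCP) lies between the finger pads; the fingertips stand 17 mm ahead of it and the grasp point (between the pads) lies 2 mm behind it (env.finger_overhang is the distance from the TCP to the fingertips, in m); z points along the fingers, y is the line along which they close (so a half turn about z gives the same grasp; the last joint's range is limited). The gripper opens to 85 mm and grips with 20 to 120 N. Pads are 22 mm wide; open, the fingers measure 114 mm over their backs; the gripper's body (76 mm by 85 mm) begins 54 mm behind the grasp point. The pads swing forward as they close: fully open they stand 13 mm farther back than shut.
Start: joints at [1.075, 0.313, 0.046, 1.304, 0, 1.431], TCP at [0.2, 0.539, 0.219] pointing down, gripper open.
Joint ranges: [-2.76, 2.76], [-0.86, 1.69], [-1.03, 1.26], [-2.2, 2.34], [-1.47, 1.5], [-3.14, 3.14]. Speed limits (rad/s): [2.57, 2.57, 3.14, 3.14, 3.14, 3.14].

### API

Orientations are given as a unit quaternion [w, x, y, z].
In Python, from workcell import env gives the robot as it stands. The module is installed in compiled form; this text tells all that it offers.
- The arm moves only by the shell command python3 -m pendant 'ROWS' [FORCE]. ROWS is JSON, a list of rows, each a list of 5 numbers: the gripper's target within -1 to 1 (fully open at 1, half-way at 0, shut at -1), then the shift along the tool's x, y, z in m, then the turn about the tool's z in rad. A call has 1 to 8 rows; each row shifts and turns the commanded pose from where the row before left it, along the tool's axes as they then stand; what a row does not reach is not made up. A row lasts 1/8 s, in which the tool goes at most 62.5 mm and 10.7 degrees, less where a joint would pass 70% of its speed; a pose out of reach is approached as far as the arm can. A call with a gripper value outside its range is refused whole. The fingers move at their own pace and stop on an object; FORCE is the grip in N (left out, the last holds). Time passes only in rows, so rows that do not move let the fingers close. It gives the time, the measured TCP pose, the force, the opening and the grip force at its end, in the units of the state.
- env.get_state(): the state, without advancing time (a new reading comes with each control period).
- env.read_camera(name): name is "side" or "top"; returns the picture (420x560x3 uint8, red, green, blue); there is no depth.
- env.calibration(name): a dict with "K" (3x3 intrinsics, pixels), "distortion" ([k1, k2, p1, p2, k3] as OpenCV has them; the pictures are not rectified), "T" (4x4, takes a point from camera to world coordinates). Camera axes: x right, y down, z forward; pixel columns grow to the right and rows downward; lengths in m; the calibration is good to about 2 mm. A picture is of the moment at which its call begins. calibration takes no time and is no camera call.
- env.hand_in(): hands the job in; it is judged then, once.
Trained networks look in the newest picture that a camera, given by its name, has taken for a name from the list of things; names that differ only in an ending like _2 or _b are one class to them, and where a whole thing is asked for, a point or a joint stands for the part that bears it (a point fixed in the world has none). Each returns a list of dicts, best first, with "score" (0 to 1); they miss things now and then, are a little off and sometimes report something else, mostly with a low value. They report only what shows in the picture. A call takes as long as a camera call.
- env.recognise(camera, label): "centre" ([column, row] in pixels, amid what is visible of it).
The state is a dict: "clock": time; "joint_pos": joint angles; "qvel": joint speeds; "tau": joint torques, N m; "tcp_pos": TCP position; "orientation": TCP orientation; "wrist_force": force on the tool from outside, world axes, zero at the start; "ft_torque": the same for the moment, N m; "finger_gap": finger opening in m; "grip_force": force on a finger pad.
Only numpy, scipy, OpenCV 4.12 (cv2) and the standard library are available. Lean on these libraries where they do the work, as an engineer would, in place of code of your own. Each camera call takes 0.05 s, during which the arm holds its last target. There are 200 camera calls.

### The job

The icing is dry: flip the dryer's fan toggle over to its off side, and use the rack hook to fetch the tray from under the hood by its pull loop, lifting its front over the sill bar and drawing it forward until all of it lies flat on the bench before the dryer. Only the hook may touch the tray, never the gripper; keep the tray nearly level and be gentle, without forcing it against the sill or the hood's walls. Then lay the hook flat on the bench away from the loop, and leave the other things where they are.

Things in the scene. Friction and masses are not known exactly. Their poses are not given: they have to be found in the camera images.
- dryer: Fixed icing dryer: a hood with no floor, bare metal walls 8 mm thick, white head with fan guard; 180 deep x 270 wide x 165 mm high, front (-x) open. Origin: foot of the middle of its open front face, on the bench; +x to its back, +y to its left, z up. Back wall's inner face at x=172 mm. A conduit on the bench runs from its right wall to the switch box 200 mm to the right.
- sill (a point): Middle of the top of the sill bar (axes as the dryer's), a round bar 10 mm thick lying on the bench right across the dryer's mouth, 12 mm behind its front face. A tray whose front is down jams on it; its front must be raised over 10 mm to pass. The mouth is 254 mm wide and 105 mm high from the bench to the underside of the head.
- toggle_pivot (a point): Pivot of the fan's bat toggle (axes as the dryer's), 52 mm above the bench, at x=-155, y=-200 mm in the dryer's frame, on top of the white switch box (85 x 62 x 44 mm high). Round collar below it, 17 mm wide, up to the pivot's height. Steel bat 32 mm long from the pivot, 9 mm thick at its end.
- fan_toggle (a joint): Angle of the fan's bat toggle, rad, about the dryer's y axis. 0 = upright; positive = leaning to the dryer's +x (away from the robot) = ON, rests at +0.4; negative = leaning to -x (towards the robot) = OFF, rests at -0.4. It snaps over centre; about 1 N at its end moves it.
- tray: Loose steel tray of iced gingerbread under the hood, 120 deep (x) x 220 wide (y) mm, rim 18 mm high, 0.3 to 0.55 kg. Origin: foot of the middle of its front (-x) edge; +x to its back, z up. It starts flat on the bench behind the sill bar. A clip-on pull loop is clamped tight on its front rim, anywhere from y=-50 to +50 mm: the readings do not tell where, so feel or look for it.
- front_rim (a point): Middle of the tray's front rim, raised to the mid-height of the pull loop's opening: 44 mm above the tray's underside (axes as the tray's). The loop, a square stirrup of 6 mm bar in an x-z plane, sticks out from the clip's plate (30 wide, 72 mm high). Its opening, entered sideways along y, spans x=-39 to -3 mm, z=-19 to +19 mm from this point; its front upright has its middle at x=-42 mm.
- front_left (a point): The tray's front left corner at its underside (axes as the tray's), 110 mm left of the tray's origin. The tray reaches 120 mm back from its front corners.
- front_right (a point): The tray's front right corner at its underside, 110 mm right of the tray's origin.
- hook_handle (a point): Centre of the handle of the loose rack hook (0.18 kg), 14 mm above its underside. Flat-sided wooden bar 100 long (x) x 24 wide (y) x 28 mm high: grip it across the 24 mm. +x along the rod to the hook end, +y to the side the bent end points to, z up as it lies. A 9 mm steel rod runs forward at mid-height and is bent square to +y at x=158 mm; the bent end reaches to y=30 mm.
- hook_tip (a point): Middle of the hook's bent end (axes as the handle's): 158 mm ahead of the handle's centre and 15 mm to its +y side, at the same height; bent end 9 mm thick.
- scissors: Bystander: scissors with red grips lying on the bench, 87 x 199 x 9 mm; origin near their middle on the bench. Leave alone.
- ribbon_spool: Bystander: spool of red ribbon, 104 x 132 x 32 mm with its loose end; origin on the bench. Leave alone.
- marker: Bystander: marker pen, 135 mm long (its y), 16 mm thick; origin under its middle. Leave alone.

How it is judged:
By the outcome, as a careful person would: the job done as asked, in the order asked, and still so for the second after the job is handed in, with the robot touching nothing.
It also fails if it takes over 72 s, if anything falls off the work surface, if the arm or the gripper's body presses on something with over 40 N, if the wrist force passes 120 N, or if a joint passes its speed limit or range.

## Working session

There is one attempt and no reset: what is moved stays moved. The work goes in short steps, Python scripts to look and compute and a shell command to move; the robot and the scene stay as the last step left them, time stands still between calls to the robot, and variables do not carry over. Pictures are saved under pics/ and viewed, at most 10 in all, crops included, and the job is handed in when it is done.

```bash
mkdir -p pics
cat > h.py <<'E'
import numpy as np, cv2
from workcell import env
from scipy.spatial.transform import Rotation as R
def ray(cam,px):
    c=env.calibration(cam);K=np.array(c["K"]);d=np.array(c["distortion"]);T=np.array(c["T"])
    u=cv2.undistortPoints(np.array([[px]],float),K,d)[0,0]
    return T[:3,3],T[:3,:3]@np.array([u[0],u[1],1.])
def onz(cam,px,z):
    o,v=ray(cam,px);return o+v*(z-o[2])/v[2]
def proj(cam,P):
    c=env.calibration(cam);K=np.array(c["K"]);d=np.array(c["distortion"]);T=np.linalg.inv(np.array(c["T"]))
    return cv2.projectPoints(np.array(P,float).reshape(-1,3),cv2.Rodrigues(T[:3,:3])[0],T[:3,3],K,d)[0].reshape(-1,2)
def tri(pa,pb):
    o1,v1=ray("top",pa);o2,v2=ray("side",pb)
    s=np.linalg.lstsq(np.c_[v1,-v2],o2-o1,rcond=None)[0]
    a=o1+v1*s[0];b=o2+v2*s[1];return (a+b)/2,np.linalg.norm(a-b)
def snap(cam,name):
    im=env.read_camera(cam);cv2.imwrite(f"pics/{name}.png",im[:,:,::-1]);return im
E
python3 - <<'E'
from h import *
np.set_printoptions(precision=4,suppress=True)
s=env.get_state();print(s["clock"],s["tcp_pos"],s["orientation"])
a=snap("top","t0");b=snap("side","s0")
for c in("top","side"):
    print(c,np.array(env.calibration(c)["T"])[:3])
    for l in ["dryer","sill","toggle_pivot","fan_toggle","tray","front_rim","front_left","front_right","hook_handle","hook_tip","scissors","marker","ribbon_spool"]:
        print(l,[(np.round(r["centre"],1),round(r["score"],2)) for r in env.recognise(c,l)[:2]])
E
```

```text
0.0 [0.2001 0.5385 0.2178] [-0.0003  0.177   0.9842 -0.0009]
top [[-0.1314 -0.9228  0.3621 -0.0401]
 [-0.9913  0.1224 -0.0477  0.0755]
 [-0.0003 -0.3653 -0.9309  1.5877]]
dryer [(array([320.8, 125.9]), 0.84), (array([319.2, 147.3]), 0.25)]
sill [(array([326.8, 124.2]), 0.71)]
toggle_pivot [(array([320.9, 126.6]), 0.81)]
fan_toggle [(array([314.1, 147.2]), 0.51), (array([324.4, 120.7]), 0.44)]
tray [(array([316.5, 146.7]), 0.98)]
front_rim [(array([316.5, 147.8]), 0.86)]
front_left [(array([318.5, 150. ]), 0.67)]
front_right [(array([317.8, 149.5]), 0.68)]
hook_handle [(array([242.1, 218.7]), 0.65)]
hook_tip [(array([239.4, 218.5]), 0.64)]
scissors [(array([378.9, 246.6]), 0.77), (array([326.8, 125.7]), 0.25)]
marker []
ribbon_spool [(array([173.7, 194. ]), 0.81)]
side [[ 0.1056 -0.6212  0.7765 -0.2317]
 [-0.9941 -0.0846  0.0676 -0.0704]
 [ 0.0237 -0.7791 -0.6265  0.6986]]
dryer [(array([354.5, 158. ]), 0.66), (array([224.5, 234.7]), 0.29)]
sill [(array([354.6, 160.7]), 0.68)]
toggle_pivot [(array([351.6, 156.2]), 0.9)]
fan_toggle []
tray [(array([339.3, 182.1]), 0.91)]
front_rim [(array([339.2, 182.3]), 0.85)]
front_left [(array([342.2, 182.5]), 0.62)]
front_right [(array([341.4, 182. ]), 0.65)]
hook_handle [(array([225.4, 234.1]), 0.84), (array([119.8, 266.4]), 0.45)]
hook_tip [(array([225.3, 235.2]), 0.66)]
scissors [(array([404.5, 297. ]), 0.67)]
marker [(array([122.8, 266.6]), 0.7), (array([343.1, 180.4]), 0.4)]
ribbon_spool [(array([164.3, 194.4]), 0.63)]
```

View pics/t0.png

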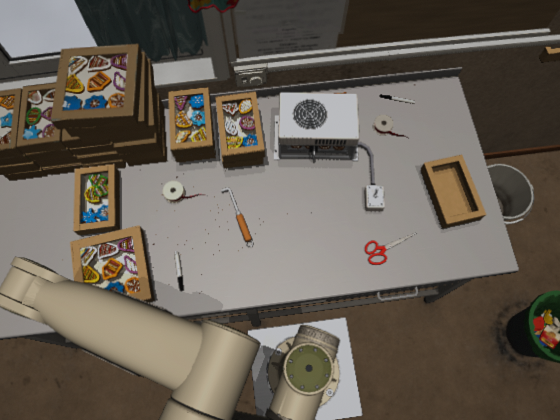

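View pics/s0.png

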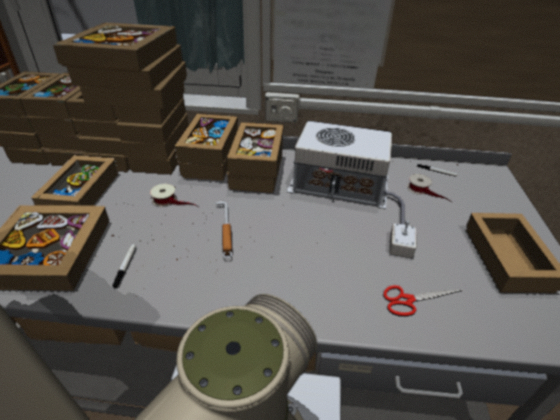

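The top view shows the dryer at (318,125), the switch box at (374,197), and the hook with its handle at (243,230) and bent end at (226,190) pointing left. The side view shows the loop near (335,183). I'll enlarge these areas.

Run:
```python
from h import *
t=cv2.imread("pics/t0.png");s=cv2.imread("pics/s0.png")
def c(im,x,y,w,h):return cv2.resize(im[y:y+h,x:x+w],(w*4,h*4),interpolation=cv2.INTER_CUBIC)
A=np.hstack([c(s,280,120,140,75),c(s,385,215,60,75)])
B=np.hstack([c(t,265,85,130,75),c(t,210,175,70,75)])
cv2.imwrite("pics/c0.png",np.vstack([A,B]))
```

```text
(no output)
```

View pics/c0.png

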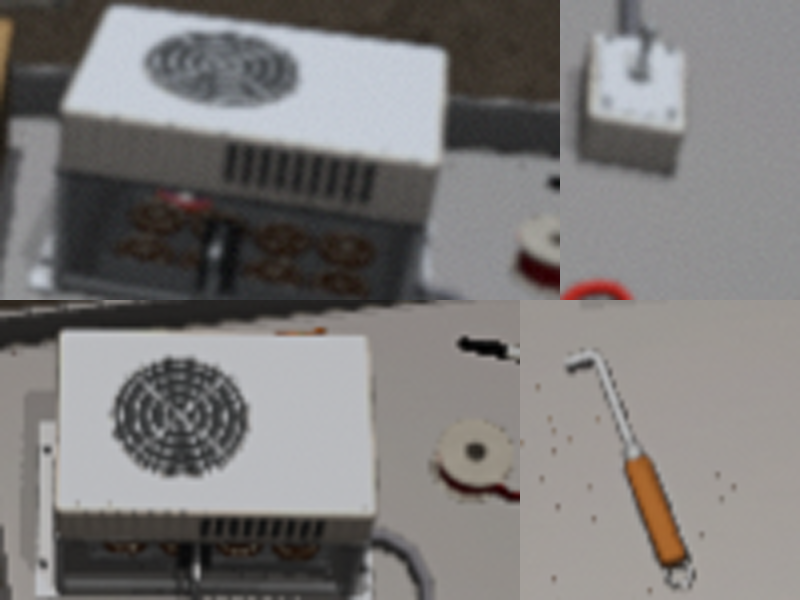

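Run:
```python
from h import *
from scipy.optimize import least_squares
np.set_printoptions(precision=4,suppress=True)
M=np.array([[0,.135,.165],[0,-.135,.165],[.18,.135,.165],[.18,-.135,.165]])
tp=np.array([[279.25,138],[358.75,139.5],[280,93],[356.75,94.25]])
sp=np.array([[296.25,147],[390,160.5],[308,121.25],[391.75,132]])
def W(p,M):
    c,s=np.cos(p[2]),np.sin(p[2]);return np.asarray(M)@np.array([[c,s,0],[-s,c,0],[0,0,1]])+[p[0],p[1],0]
f=lambda p:np.r_[(proj("top",W(p,M))-tp).ravel(),(proj("side",W(p,M))-sp).ravel()]
r=least_squares(f,[.7,0,0]);p=r.x;print("dryer",p);print(r.fun.reshape(-1,2))
for n,q in [("pivot",[-.155,-.2,.052]),("sill",[.012,0,.01]),("batON",[-.155+.032*np.sin(.4),-.2,.052+.03])]:
    w=W(p,[q]);print(n,w,proj("top",w),proj("side",w))
print("box centre pred top",proj("top",W(p,[[-.155,-.2,.044]])))
# hook
for n,q,z in [("bend",[229.5,188.75],.014),("tip",[221.75,191.25],.014),("h1",[240,214.5],.02),("h2",[248,241.25],.02)]:
    print(n,onz("top",q,z))
# loop front upright, side px
for q in ([334.5,176],[334.5,192]):
    for z in (.02,.044,.06):
        o=onz("side",q,z);c,s=np.cos(p[2]),np.sin(p[2]);d=o[:2]-p[:2];print("loop",q,z,o,"dryerframe",c*d[0]+s*d[1],-s*d[0]+c*d[1])
```

```text
dryer [ 0.711  -0.1531 -0.1468]
[[-0.8708  0.5132]
 [ 1.0168  0.1872]
 [-0.7595 -0.4018]
 [ 0.5131 -0.4964]
 [-1.5551 -0.4093]
 [ 1.253   0.4701]
 [-0.8012 -1.0787]
 [ 1.1734 -0.1602]]
pivot [[ 0.5284 -0.3283  0.052 ]] [[375.8294 196.0086]] [[406.1672 232.8884]]
sill [[ 0.7228 -0.1549  0.01  ]] [[315.9122 156.7435]] [[336.2541 195.9897]]
batON [[ 0.5407 -0.3301  0.082 ]] [[377.2395 189.2565]] [[408.8653 220.9622]]
box centre pred top [[375.4048 196.8774]]
bend [0.6371 0.1666 0.014 ]
tip [0.6313 0.1945 0.014 ]
h1 [0.5345 0.1395 0.02  ]
h2 [0.436  0.1225 0.02  ]
loop [334.5, 176] 0.02 [ 0.8183 -0.1487  0.02  ] dryerframe 0.10557546735549883 0.020042900476267018
loop [334.5, 176] 0.044 [ 0.7812 -0.1459  0.044 ] dryerframe 0.06843153867582139 0.01735159076856589
loop [334.5, 176] 0.06 [ 0.7564 -0.1441  0.06  ] dryerframe 0.043668919556036356 0.015557384296765113
loop [334.5, 192] 0.02 [ 0.729  -0.1484  0.02  ] dryerframe 0.017127968451162077 0.007266574797632741
loop [334.5, 192] 0.044 [ 0.695  -0.1457  0.044 ] dryerframe -0.01688765324397462 0.00502715202118861
loop [334.5, 192] 0.06 [ 0.6723 -0.1438  0.06  ] dryerframe -0.039564734374065796 0.003534203503559194
```

```bash
python3 -m pendant '[[-1,0,0,0,-0.105],[-1,0,0,0,-0.104],[-1,0,0,0,0]]' 40
cat >> h.py <<'E'
DR=np.array([.711,-.1531,-.1468])
def D2W(q):
    c,s=np.cos(DR[2]),np.sin(DR[2]);q=np.asarray(q,float);return np.array([DR[0]+c*q[0]-s*q[1],DR[1]+s*q[0]+c*q[1],q[2]])
def go(tgt):
    s=env.get_state();Rm=R.from_quat(np.roll(s["orientation"],-1)).as_matrix()
    d=Rm.T@(np.array(tgt)-s["tcp_pos"]);x=Rm[:,0];print("tcp",np.round(s["tcp_pos"],4),"hook yaw",round(np.arctan2(-x[1],-x[0]),4),"tool shift",np.round(d,4),"rows",round(np.linalg.norm(d)/.06,1),"F",np.round(s["wrist_force"],1),"t",round(s["clock"],2),"gap",s["finger_gap"])
E
python3 -c "
from h import *
go(D2W([-.110,-.2,.15]))"
```

```text
clock: 1.78
tcp_pos: [0.2003, 0.539, 0.2187]
orientation: [0.0, 0.074, 0.997, 0.0]
wrist_force: [0.2, 0.1, 0.7]
finger_gap: 0.0321
grip_force: 0.0
tcp [0.2003 0.539  0.2187] hook yaw -0.1479 tool shift [-0.4973 -0.8094  0.0687] rows 15.9 F [0.2 0.1 0.7] t 1.77 gap 0.03205363771388325
```

```bash
python3 -m pendant '[[-1,-0.029,-0.047,0,0],[-1,-0.029,-0.047,0,0],[-1,-0.029,-0.047,0,0],[-1,-0.029,-0.047,0,0],[-1,-0.029,-0.047,0,0],[-1,-0.029,-0.047,0,0],[-1,-0.029,-0.047,0,0],[-1,-0.029,-0.047,0,0]]' >/dev/null;  python3 -m pendant '[[-1,-0.029,-0.047,0,0],[-1,-0.029,-0.047,0,0],[-1,-0.029,-0.047,0,0],[-1,-0.029,-0.047,0,0],[-1,-0.029,-0.047,0,0],[-1,-0.029,-0.047,0,0],[-1,-0.029,-0.047,0,0],[-1,0,0,0,0]]' >/dev/null
python3 -c "
from h import *
go(D2W([-.110,-.2,.14]))
snap('top','t1');snap('side','s1')
t=cv2.imread('pics/t1.png');s=cv2.imread('pics/s1.png');s0=cv2.imread('pics/s0.png')
c=lambda im,x,y,w,h:cv2.resize(im[y:y+h,x:x+w],(w*4,h*4),interpolation=cv2.INTER_CUBIC)
cv2.imwrite('pics/c1.png',np.vstack([np.hstack([c(s,350,170,120,75),c(s0,190,195,70,75)]),np.hstack([c(t,330,140,120,75),c(t,210,175,70,75)])]))"
```

```text
tcp [ 0.5285 -0.2256  0.2175] hook yaw -0.1529 tool shift [-0.0606 -0.1012  0.0775] rows 2.4 F [-1.3  1.2 -0.8] t 3.77 gap 9.03359717954158e-05
```

View pics/c1.png

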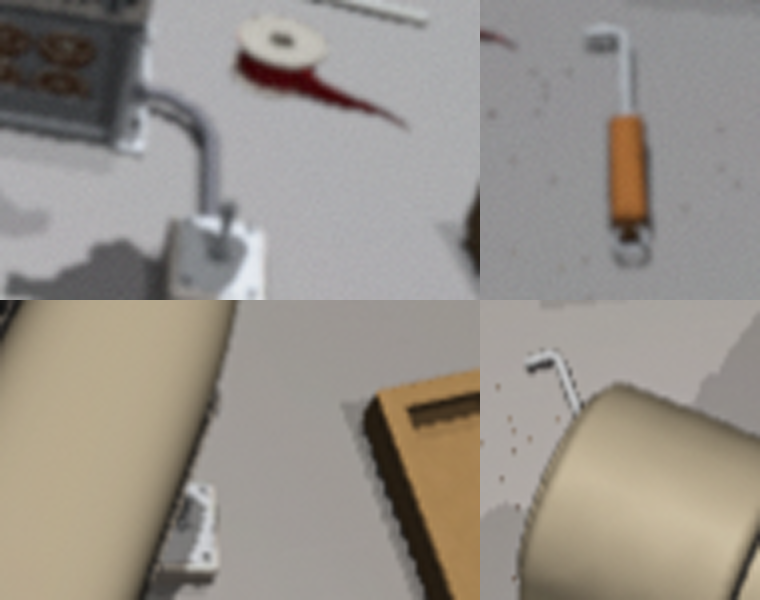

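```bash
python3 -m pendant '[[-1,-0.020,-0.033,0,0],[-1,-0.020,-0.033,0,0],[-1,-0.020,-0.034,0,0],[-1,0,0,0.035,0],[-1,0,0,0.035,0],[-1,0,0,0.035,0],[-1,0,0,0.029,0],[-1,0,0,0,0]]'
python3 -c "
from h import *
np.set_printoptions(precision=4,suppress=True)
go(D2W([-.148,-.2,.083]))
for n,a,b in [('bend',[229.5,188.75],[226.75,202.5]),('tip',[221.75,191.25],[217,203.75]),('h1',[240,214.5],[226.5,224.25]),('h2',[248,241.25],[227,250.5])]: print(n,*tri(a,b))
for n,b in [('bend',[226.75,202.5]),('tip',[217,203.75]),('h1',[226.5,224.25]),('h2',[227,250.5])]: print(n,onz('side',b,.016))
"
```

```text
clock: 4.88
tcp_pos: [0.5704, -0.3266, 0.0826]
orientation: [-0.002, 0.073, 0.997, 0.002]
wrist_force: [0.6, -0.1, 0.1]
finger_gap: 0.0001
grip_force: 0.0
tcp [ 0.5704 -0.3266  0.0826] hook yaw -0.1458 tool shift [ 0.0343 -0.0077 -0.0002] rows 0.6 F [ 0.6 -0.1  0.1] t 4.88 gap 0.00010935839843626858
bend [0.6359 0.1661 0.0172] 0.0006819958521417716
tip [0.6319 0.1944 0.0127] 0.0003492437927098849
h1 [0.5318 0.1411 0.0254] 0.003875595190087273
h2 [0.4357 0.1217 0.022 ] 0.0016848760149256981
bend [0.6376 0.1662 0.016 ]
tip [0.6278 0.193  0.016 ]
h1 [0.5416 0.1458 0.016 ]
h2 [0.442  0.1226 0.016 ]
```

```bash
python3 -m pendant '[[-1,0.008,-0.006,0,0],[-1,0.008,0,0,0],[-1,0.008,0,0,0],[-1,0.006,0,0,0],[-1,0.006,0,0,0],[-1,0.003,0,0,0],[-1,0,0,0,0]]'; python3 -m pendant '[[-1,-0.02,0,0,0],[-1,-0.02,0,0,0],[-1,0,0,-0.05,0],[-1,0,0,-0.05,0],[-1,0.02,0.05,0,0],[-1,0.02,0.05,0,0],[-1,0.02,0.05,0,0],[1,0.02,0.05,0,0]]'
python3 -c "
from h import *
snap('side','s2')
s=cv2.imread('pics/s2.png');c=lambda im,x,y,w,h:cv2.resize(im[y:y+h,x:x+w],(w*5,h*5),interpolation=cv2.INTER_CUBIC)
cv2.imwrite('pics/c2.png',np.hstack([c(s,375,205,60,60),c(s,285,140,100,60)]))
go([.515,.138,.15])"
```

```text
clock: 5.75
tcp_pos: [0.5326, -0.3299, 0.0847]
orientation: [0.0, 0.073, 0.997, 0.0]
wrist_force: [-0.5, -0.4, -0.6]
finger_gap: -0.0003
grip_force: 0.0
clock: 6.75
tcp_pos: [0.5222, -0.1247, 0.1847]
orientation: [0.0, 0.073, 0.997, 0.0]
wrist_force: [1.1, 0.7, -0.2]
finger_gap: 0.0172
grip_force: 0.0
tcp [ 0.5195 -0.1186  0.1848] hook yaw -0.1426 tool shift [0.0408 0.2533 0.036 ] rows 4.3 F [-4.9  5.6 -1.3] t 6.8 gap 0.02430761351064959
```

View pics/c2.png

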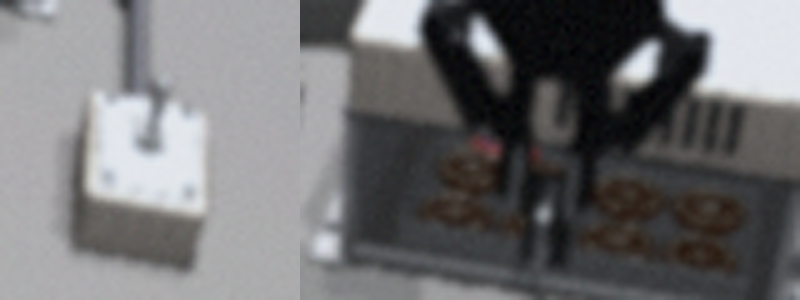

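```bash
python3 -c "
from h import *
for a in (.4,0,-.4): print(a,proj('side',D2W([-.155+.032*np.sin(a),-.2,.052+.032*np.cos(a)])))
print(proj('side',D2W([-.155,-.2,.052])),env.finger_overhang)
s=cv2.imread('pics/s0.png');t=cv2.imread('pics/s2.png');c=lambda im,x,y,w,h:cv2.resize(im[y:y+h,x:x+w],(w*10,h*10),interpolation=cv2.INTER_CUBIC)
cv2.imwrite('pics/c3.png',np.hstack([c(s,385,210,40,40),c(t,385,210,40,40)]))"
```

```text
0.4 [[408.8101425 221.1118173]]
0 [[409.06397321 223.41305636]]
-0.4 [[408.85081866 227.29833349]]
[[406.16003963 232.87993029]] 0.017
```

View pics/c3.png

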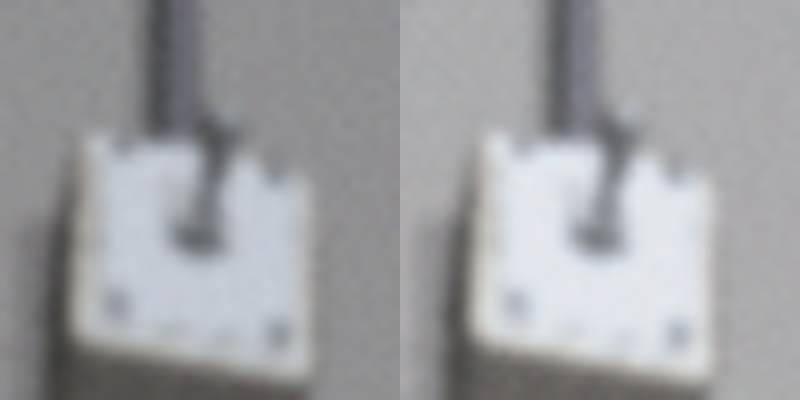

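```bash
python3 -c "
from h import *
go(D2W([-.110,-.196,.185]))"
```

```text
tcp [ 0.5195 -0.1186  0.1848] hook yaw -0.1426 tool shift [-0.0836 -0.2024 -0.0013] rows 3.7 F [-4.9  5.6 -1.3] t 6.8 gap 0.02430761351064959
```

```bash
python3 -m pendant '[[-1,-0.020,-0.05,0,0],[-1,-0.020,-0.05,0,0],[-1,-0.020,-0.05,0,0],[-1,-0.022,-0.052,0,0],[-1,0,0,0.04,0],[-1,0,0,0.04,0],[-1,0,0,0.025,0],[-1,0,0,0,0]]'; python3 -c "
from h import *
go(D2W([-.150,-.196,.079]))"
```

```text
clock: 7.8
tcp_pos: [0.5725, -0.3371, 0.0768]
orientation: [-0.002, 0.073, 0.997, 0.002]
wrist_force: [-0.7, -0.1, -0.3]
finger_gap: 0.0
grip_force: 0.0
tcp [ 0.5725 -0.3371  0.0768] hook yaw -0.1469 tool shift [ 0.0399  0.0063 -0.0019] rows 0.7 F [-0.7 -0.1 -0.3] t 7.8 gap 1.8464048755818354e-05
```

```bash
python3 -m pendant '[[-1,0.009,0.009,0,0],[-1,0.009,0,0,0],[-1,0.009,0,0,0],[-1,0.008,0,0,0],[-1,0.005,0,0,0],[-1,0,0,0,0]]';  python3 -m pendant '[[-1,0.004,0,0,0]]' ;  python3 -m pendant '[[-1,0.004,0,0,0]]'; python3 -m pendant '[[-1,0,0,0,0]]'; python3 -c "
from h import *
snap('side','s3')
s=cv2.imread('pics/s3.png')
cv2.imwrite('pics/c4.png',cv2.resize(s[180:250,370:450],None,fx=6,fy=6,interpolation=cv2.INTER_CUBIC))"
```

```text
clock: 8.55
tcp_pos: [0.5354, -0.3234, 0.0798]
orientation: [0.0, 0.074, 0.997, 0.0]
wrist_force: [-0.2, -0.7, -0.6]
finger_gap: 0.0
grip_force: 0.0
clock: 8.68
tcp_pos: [0.5321, -0.323, 0.0797]
orientation: [0.0, 0.073, 0.997, -0.0]
wrist_force: [-0.3, -0.1, 0.4]
finger_gap: -0.0002
grip_force: 0.0
clock: 8.8
tcp_pos: [0.5278, -0.3221, 0.0795]
orientation: [-0.0, 0.073, 0.997, 0.0]
wrist_force: [-0.9, -0.3, -0.8]
finger_gap: 0.0001
grip_force: 0.0
clock: 8.93
tcp_pos: [0.5276, -0.3221, 0.0795]
orientation: [-0.0, 0.073, 0.997, 0.0]
wrist_force: [0.5, 1.8, 0.2]
finger_gap: -0.0
grip_force: 0.0
```

View pics/c4.png

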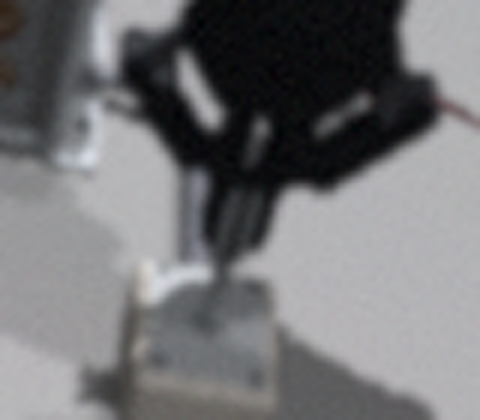

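```bash
python3 -m pendant '[[-1,-0.01,0,0,0],[-1,-0.02,0,0,0],[-1,-0.02,0,0,0],[-1,0,0,-0.05,0],[-1,0,0,-0.05,0],[-1,0,0.05,0,0],[-1,0,0.05,0,0],[-1,0,0,0,0]]'
cat > bat.py <<'E'
from h import *
snap('side','bat')
for n in('s0','s2','bat'):
    g=cv2.imread(f'pics/{n}.png',0)[217:237,401:412];print(n);print(g)
E
python3 bat.py; python3 -c "
from h import *
T=D2W([-.1506,-.196,.0625]);print(proj('side',[.5276,-.322,.0625]))"
```

```text
clock: 9.98
tcp_pos: [0.5931, -0.2271, 0.1802]
orientation: [0.0, 0.071, 0.997, 0.0]
wrist_force: [-0.5, 0.0, -0.1]
finger_gap: 0.0001
grip_force: 0.0
s0
[[ 84  99 106 111 129 141 141 148 142 142 142]
 [ 83  97 106 112 128 140 142 143 142 143 142]
 [ 80  98 104 110 125 139 141 145 142 142 142]
 [ 84 101 106 105 117 135 143 148 144 143 143]
 [ 84  99 102 102 107 118 141 143 140 142 143]
 [ 85 100 107  98  87 101 120 129 133 138 143]
 [111 119 120 105  90  86  99 111 128 138 144]
 [153 156 153 135 104  84  98 118 137 145 144]
 [192 190 186 166 124  94 108 140 158 156 142]
 [199 199 195 175 130 101 123 165 182 175 151]
 [193 194 191 169 127 110 140 181 198 190 165]
 [190 186 180 161 129 125 160 190 200 197 182]
 [189 180 173 148 126 133 174 194 202 199 197]
 [186 177 166 138 122 135 175 196 202 201 201]
 [181 166 154 132 121 134 166 193 203 201 201]
 [175 150 135 125 119 133 165 188 199 201 201]
 [175 141 115 107 108 125 161 189 198 202 201]
 [181 153 124 111 114 126 158 187 199 201 200]
 [193 180 162 147 144 155 172 189 198 202 201]
 [200 197 189 182 180 185 192 199 200 202 202]]
s2
[[
[... 1213 characters left out ...]
60 169 172]
 [ 73  77  88 103 103 107 120 134 155 168 168]
 [103 113 125 135 124 108 114 143 165 173 173]
 [133 152 175 178 144 116 129 171 189 187 173]
 [155 182 205 200 156 123 150 196 216 209 184]
 [176 202 215 200 154 135 172 211 227 221 194]
 [193 209 215 192 156 150 195 222 229 228 213]
 [208 209 204 179 150 165 204 229 231 230 226]
 [214 207 195 167 146 164 207 228 230 231 230]
 [212 197 185 161 149 161 200 226 230 230 230]
 [208 178 166 150 146 162 195 220 229 231 231]
 [204 169 145 128 133 151 193 220 231 230 230]
 [212 184 151 136 137 156 188 218 229 231 230]
 [226 210 192 175 177 184 204 223 229 231 230]
 [230 229 223 213 212 218 224 228 229 230 230]]
[[404.66722954 229.81267118]]
```

```bash
python3 -c "
from h import *
np.set_printoptions(precision=4,suppress=True)
print(proj('side',[[.5195,-.1186,.168],[.5195,-.1186,.18]]))
s=env.get_state();p=s['tcp_pos'];print(p,proj('side',[p-[0,0,.017],p,p+[0,0,.05]]))
snap('side','s4');snap('top','t4')
print(proj('top',[p-[0,0,.017],p,p+[0,0,.05]]))
q=proj('side',[p])[0].astype(int);print(q)
s=cv2.imread('pics/s4.png');x,y=q
a=s[y-50:y+40,x-50:x+50].copy();a=cv2.resize(a,None,fx=6,fy=6,interpolation=cv2.INTER_CUBIC)
for k in proj('side',[p-[0,0,.017],p,p+[0,0,.05]]): cv2.circle(a,tuple(((k-[x-50,y-50])*6).astype(int)),3,(0,255,0),-1)
cv2.imwrite('pics/c5.png',a)"
```

```text
[[329.131  191.5491]
 [329.6465 187.4377]]
[ 0.593 -0.229  0.18 ] [[372.7706 179.916 ]
 [373.94   174.2762]
 [377.5246 156.9496]]
[[348.0451 168.6226]
 [348.7278 166.3696]
 [350.8169 159.4716]]
[373 174]
```

View pics/c5.png

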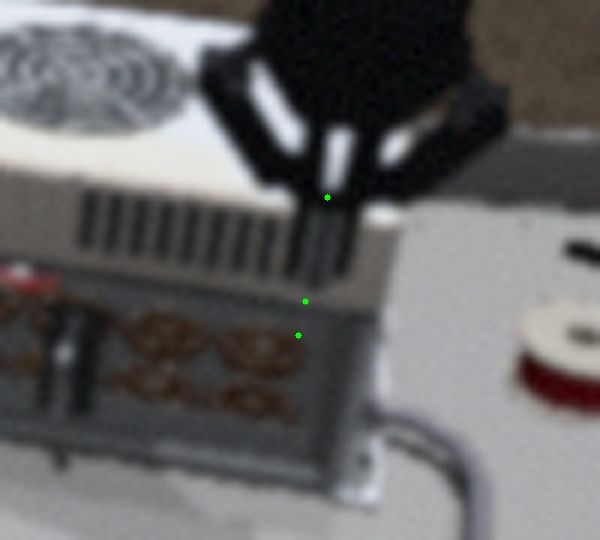

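```bash
python3 -m pendant '[[-1,0.025,0.05,0,0],[-1,0.025,0.05,0,0],[-1,0,0,0.05,0],[-1,0,0,0.05,0],[-1,0,0,0.03,0],[-1,0,0,0.02,0],[-1,0,0,0.003,0],[-1,0,0,0,0]]' | head -4;  python3 -m pendant '[[-1,0,0,0.005,0],[-1,0,0,0.003,0],[-1,0,0,0,0]]'|head -4; python3 -c "
from h import *
snap('side','s5');s=env.get_state();p=s['tcp_pos'];q=proj('side',[p-[0,0,.017]])[0].astype(int);print(p,q)
g=cv2.imread('pics/s5.png',0);x,y=q;print(g[y-16:y+8,x-8:x+12])"
```

```text
clock: 11.12
tcp_pos: [0.5576, -0.1252, 0.027]
orientation: [0.0, 0.074, 0.997, -0.0]
wrist_force: [-0.2, 0.1, -0.3]
clock: 11.5
tcp_pos: [0.5571, -0.1242, 0.0187]
orientation: [0.0, 0.073, 0.997, 0.0]
wrist_force: [0.1, 0.5, -0.4]
[ 0.55719826 -0.1242406   0.01883937] [325 233]
[[144 145 144 137 119  74  36  32  43  45  34  37  32  20  33  73 123 150
  154 144]
 [146 143 143 140 116  70  32  36  49  47  46  46  39  23  37  88 136 162
  167 162]
 [146 144 145 138 113  66  32  38  47  47  43  50  42  28  45  93 141 159
  164 167]
 [142 145 143 140 112  60  29  41  50  41  43  55  43  24  43  88 125 141
  146 152]
 [146 145 144 136 110  58  30  41  47  38  43  50  40  27  36  69  96 108
  113 123]
 [147 144 146 138 114  64  35  40  47  38  42  48  35  28  39  61  85  87
   87  98]
 [144 147 146 139 116  75  53  51  44  43  42  48  35  26  44  69  83  87
   86  86]
 [146 145 144 142 130 104  76  64  51  41  48  48  33  30  48  71  83  85
   85  88]
 [143 145 145 142 137 124 100  71  53  43  46  50  38  38  53  70  76  78
   81  82]
 [143 142 145 141 137 125  99  69  50  45  53  55  50  
[... 520 characters left out ...]
  66  65
   70  72]
 [ 77  68  67  62  57  57  64  71  68  64  67  69  68  74  74  76  78  78
   76  79]
 [ 85  72  68  66  62  57  62  64  68  69  70  77  77  77  80  82  84  83
   85  88]
 [105  80  71  67  70  66  69  69  68  69  66  72  76  76  79  83  84  87
   89  86]
 [119  85  71  68  70  70  66  69  71  70  69  68  72  71  72  74  79  84
   83  84]
 [114  86  68  68  68  69  70  70  69  69  66  70  71  68  75  70  73  74
   77  79]
 [116  89  73  70  72  70  70  70  70  67  71  72  72  64  68  70  71  73
   73  71]
 [133 110  85  71  71  70  70  69  71  70  69  69  68  69  70  68  68  68
   71  71]
 [147 128 101  80  69  69  72  68  69  69  71  71  68  70  68  71  68  70
   69  72]]
```

```bash
for i in 1; do python3 -m pendant '[[-1,0,0,0.004,0],[-1,0,0,0.002,0],[-1,0,0,0,0]]'|head -4; python3 -m pendant '[[-1,0,0,0.003,0],[-1,0,0,0,0]]'|head -4; python3 -m pendant '[[-1,0,0,0.003,0],[-1,0,0,0,0]]'|head -4;done
```

```text
clock: 11.92
tcp_pos: [0.5569, -0.1241, 0.0124]
orientation: [-0.0, 0.073, 0.997, 0.0]
wrist_force: [0.0, 0.5, -0.5]
clock: 12.18
tcp_pos: [0.5569, -0.1242, 0.0094]
orientation: [-0.0, 0.073, 0.997, 0.0]
wrist_force: [-0.6, -0.2, -0.9]
clock: 12.42
tcp_pos: [0.5569, -0.1242, 0.0064]
orientation: [-0.0, 0.073, 0.997, 0.0]
wrist_force: [0.5, 0.4, -0.3]
```

```bash
for i in 1; do python3 -m pendant '[[-1,0,0,0.003,0],[-1,0,0,0,0]]'|sed -n 2,4p; python3 -m pendant '[[-1,0,0,0.003,0],[-1,0,0,0,0]]'|sed -n 2,4p; python3 -m pendant '[[-1,0,0,0.003,0],[-1,0,0,0,0]]'|sed -n 2,4p;done
```

```text
tcp_pos: [0.5569, -0.1242, 0.0034]
orientation: [-0.0, 0.073, 0.997, 0.0]
wrist_force: [-0.1, 1.0, -0.1]
tcp_pos: [0.5569, -0.1242, 0.0004]
orientation: [-0.0, 0.073, 0.997, 0.0]
wrist_force: [-0.7, -0.5, -1.0]
tcp_pos: [0.5569, -0.1242, -0.0026]
orientation: [-0.0, 0.073, 0.997, 0.0]
wrist_force: [0.5, -0.9, 0.1]
```

```bash
for i in 1; do python3 -m pendant '[[-1,0,0,0.002,0],[-1,0,0,0,0]]'|sed -n 2,4p; python3 -m pendant '[[-1,0,0,0.002,0],[-1,0,0,0,0]]'|sed -n 2,4p; python3 -m pendant '[[-1,0,0,0.002,0],[-1,0,0,0,0]]'|sed -n 2,4p;done
python3 -c "
from h import *
snap('side','s6');g=cv2.imread('pics/s6.png',0);print(g[214:240,316:338])"
```

```text
tcp_pos: [0.557, -0.1242, -0.0045]
orientation: [-0.0, 0.073, 0.997, 0.0]
wrist_force: [0.5, 0.4, 0.6]
tcp_pos: [0.557, -0.1242, -0.0065]
orientation: [-0.0, 0.073, 0.997, 0.0]
wrist_force: [-0.1, -0.3, -0.4]
tcp_pos: [0.557, -0.1242, -0.0085]
orientation: [-0.0, 0.073, 0.997, 0.0]
wrist_force: [-0.1, -0.8, -0.3]
[[ 12   5  12  19  27  25  13   8   8  20  47  77  83  52  24   8  14  39
   67  91 110 117]
 [ 12   4   9   7  13  13  13  13  13  26  63 106 114  75  32  13  28  63
  104 131 130 111]
 [  7  12  10  11   9  14  14  10  11  26  74 116 120  74  31  15  33  75
  112 125 114  81]
 [ 11  12   7   9  11   7   7   9  11  31  77 118 116  73  23  14  29  58
   88  86  68  39]
 [ 11  11   7  11  11  13   7  11  11  34  79 111 108  60  21   8  17  32
   42  41  29  13]
 [ 22  17  19  15  13  10  12   6   8  29  61  89  80  45  16  10  12  16
   14  12   8  13]
 [ 50  41  44  38  26  10   7  11  10  20  33  47  45  23  14   8  14  11
   12   9  13   9]
 [ 95  89  90  81  57  31  13   9   6  13  15  17  19  10  12  14  12  11
   13  14  11   7]
 [133 127 130 121  94  58  24   9  10   8
[... 933 characters left out ...]
8  47  37  27  42  53  62  62
   62  60  60  62]
 [ 68  60  58  56  51  49  50  52  49  40  47  50  38  33  45  56  59  59
   63  64  64  62]
 [101  80  69  64  59  57  57  54  49  42  48  51  49  49  56  53  59  62
   65  64  70  72]
 [130 101  77  67  61  65  55  53  49  50  56  57  59  59  60  61  60  63
   64  69  74  80]
 [131 106  80  69  70  70  67  64  60  58  60  66  63  69  67  69  69  67
   67  71  74  76]
 [121  94  74  70  68  71  66  67  66  67  67  69  69  67  71  69  70  71
   70  69  70  71]
 [118  96  81  72  72  70  71  72  71  71  70  69  72  71  68  71  73  71
   70  69  73  68]
 [138 118  97  80  71  68  70  71  71  69  72  70  70  68  69  73  69  71
   72  71  69  71]]
```

```bash
python3 -c "
from h import *
print(onz('side',[326.5,235],0),onz('side',[326.5,235],.01),proj('side',[[.557,-.1242,0],[.557,-.124,.01]]))"; python3 -m pendant '[[-1,0,0,0.0015,0],[-1,0,0,0,0]]'|sed -n 2,4p; python3 -m pendant '[[-1,0,0,0.0015,0],[-1,0,0,0,0]]'|sed -n 2,4p; python3 -m pendant '[[-1,0,0,0.0015,0],[-1,0,0,0,0]]'|sed -n 2,4p
```

```text
[ 0.55173957 -0.12833106  0.        ] [ 0.54052468 -0.12750211  0.01      ] [[325.01815287 233.58673643]
 [325.29640156 230.85199901]]
tcp_pos: [0.557, -0.1243, -0.0099]
orientation: [-0.0, 0.073, 0.997, 0.0]
wrist_force: [1.0, 0.0, -0.2]
tcp_pos: [0.557, -0.1243, -0.0115]
orientation: [-0.0, 0.073, 0.997, 0.0]
wrist_force: [0.3, 0.3, 0.0]
tcp_pos: [0.5573, -0.1243, -0.0125]
orientation: [0.0, 0.073, 0.997, -0.0]
wrist_force: [-1.4, 0.1, 2.0]
```

```bash
python3 -m pendant '[[-1,0,0,-0.06,0],[-1,0,0,-0.06,0],[-1,0,0,0,0]]'|sed -n 2,4p; python3 -c "
from h import *
go(D2W([-.110,-.198,.05]))"
```

```text
tcp_pos: [0.561, -0.1257, 0.1127]
orientation: [0.005, 0.073, 0.997, -0.001]
wrist_force: [0.2, -0.1, -0.4]
tcp [ 0.561  -0.1257  0.1127] hook yaw -0.1467 tool shift [-0.0417 -0.203   0.0636] rows 3.6 F [ 0.2 -0.1 -0.4] t 15.1 gap -0.0002242983062183002
```

```bash
python3 -m pendant '[[-1,-0.012,-0.05,0,0],[-1,-0.010,-0.05,0,0],[-1,-0.010,-0.05,0,0],[-1,-0.010,-0.053,0,0],[-1,0,0,0.03,0],[-1,0,0,0.025,0],[-1,0,0,0,0]]'|sed -n 2,4p; python3 -c "
from h import *
go(D2W([-.150,-.198,.05]))"
```

```text
tcp_pos: [0.5666, -0.3298, 0.0485]
orientation: [-0.003, 0.074, 0.997, 0.002]
wrist_force: [-0.4, 0.3, 0.5]
tcp [ 0.5666 -0.3298  0.0485] hook yaw -0.1473 tool shift [ 0.033  -0.0021 -0.0013] rows 0.6 F [-0.4  0.3  0.5] t 15.97 gap -3.907597832899284e-05
```

```bash
python3 -m pendant '[[-1,0.008,-0.002,0,0],[-1,0.008,0,0,0],[-1,0.008,0,0,0],[-1,0.006,0,0,0]]'|sed -n 2,4p;  python3 -m pendant '[[-1,0.004,0,0,0]]'|sed -n 2,4p;  python3 -m pendant '[[-1,0.004,0,0,0],[-1,0,0,0,0]]'|sed -n 2,4p;python3 -m pendant '[[-1,-0.02,0,0,0],[-1,-0.02,0,0,0],[-1,0,0,-0.05,0],[-1,0,0,-0.05,0],[-1,0.02,0.05,0,0],[-1,0.02,0.05,0,0],[-1,0.02,0.05,0,0],[1,0.02,0.05,0,0]]' |sed -n 2,4p
python3 - <<'E'
from h import *
snap('side','bat')
print(cv2.imread(f'pics/bat.png',0)[217:237,401:412])
s=cv2.imread('pics/bat.png');print(s[165:175,316:330,2].astype(int)-s[165:175,316:330,1])
go([.515,.138,.1])
E
```

```text
tcp_pos: [0.5411, -0.3294, 0.0535]
orientation: [0.003, 0.073, 0.997, -0.0]
wrist_force: [12.2, 0.1, -4.1]
tcp_pos: [0.5408, -0.3295, 0.0539]
orientation: [0.006, 0.073, 0.997, -0.001]
wrist_force: [20.9, -1.1, -8.3]
tcp_pos: [0.5405, -0.3299, 0.0547]
orientation: [0.01, 0.072, 0.997, -0.001]
wrist_force: [24.1, -1.8, -8.2]
tcp_pos: [0.5197, -0.1224, 0.1525]
orientation: [0.0, 0.074, 0.997, -0.0]
wrist_force: [0.4, 0.5, 0.7]
[[ 98 118 126 134 156 169 170 172 170 167 169]
 [102 120 127 136 155 168 170 171 169 170 169]
 [100 119 128 135 155 168 170 168 171 170 167]
 [102 118 126 133 154 166 170 171 170 169 169]
 [100 119 125 132 153 165 171 169 170 171 170]
 [105 119 123 136 152 165 169 171 170 167 172]
 [129 140 143 143 156 167 170 169 170 169 170]
 [182 185 178 174 174 172 171 172 175 172 169]
 [219 219 215 206 190 173 176 183 189 184 169]
 [229 229 228 216 187 164 171 185 200 198 180]
 [229 230 230 216 172 131 139 169 200 212 192]
 [230 229 229 212 157 104 108 162 205 221 212]
 [229 228 226 204 141 100 128 181 218 227 225]
 [227 226 214 181 125 115 168 209 227 229 229]
 [218 208 189
[... 161 characters left out ...]
 227 229 229]
 [218 197 169 126 108 132 185 218 227 228 229]
 [227 220 201 166 140 159 201 224 228 228 230]]
[[-2  2  1  1  3  1  2  2 -1  2  0  3  0  1]
 [-3 -3 -1  1  0  1  1  3  1  1 -1 -4 -2  1]
 [-2  0 -1  1  5 11 10  8  5  0  2  0 -1  0]
 [-1  1  0 -1  9 23 31 19 10  5  1  1 -1  1]
 [ 2 -1  2 -1 12 30 39 32 15  6 -3  2  2  9]
 [ 0 -6  1  3  7 21 30 26 13  1  0  1 11 23]
 [-1  0 -2  0  2  7 10  9  6  2 -4  1 13 28]
 [-1 -5 -6  1  0 -2  2  1  1  0 -5 -2  8 19]
 [ 0  0 -2 -3 -2 -3 -1 -1 -4 -1  1  1  1  8]
 [-2 -2  2 -3  1 -2 -3 -3 -3  0 -2 -2  1  3]]
tcp [ 0.5168 -0.1163  0.1524] hook yaw -0.1428 tool shift [0.0378 0.2513 0.0535] rows 4.3 F [-4.4  5.2 -1.2] t 17.9 gap 0.024359783475297977
```

```bash
python3 -m pendant '[[1,0.01,0.05,0,0],[1,0.01,0.05,0,0],[1,0.01,0.05,0,0],[1,0.008,0.05,0,0],[1,0,0.048,0,0],[1,0,0,0.05,-0.181],[1,0,0,0,-0.181],[1,0,0,0,0]]'; python3 -c "
from h import *
go([.508,.137,.06])"
```

```text
clock: 18.9
tcp_pos: [0.5189, 0.1269, 0.1019]
orientation: [-0.0, -0.107, 0.994, -0.0]
wrist_force: [1.2, 0.1, 1.3]
finger_gap: 0.0856
grip_force: 0.0
tcp [0.5189 0.1269 0.1019] hook yaw 0.2136 tool shift [0.0085 0.0122 0.0419] rows 0.7 F [1.2 0.1 1.3] t 18.9 gap 0.0855668768623604
```

```bash
python3 -m pendant '[[1,0.008,0.012,0.03,0],[1,0,0,0.04,0],[1,0,0,0.03,0],[1,0,0,0.011,0],[1,0,0,0,0]]' | sed -n 2,4p; python3 -m pendant '[[-1,0,0,0,0],[-1,0,0,0,0],[-1,0,0,0,0],[-1,0,0,0,0],[-1,0,0,0,0],[-1,0,0,0,0]]' 80; python3 -c "
from h import *
go([.508,.137,.06]);snap('side','s7');snap('top','t7')
s=cv2.imread('pics/s7.png');t=cv2.imread('pics/t7.png')
c=lambda im,x,y,w,h:cv2.resize(im[y:y+h,x:x+w],(w*4,h*4),interpolation=cv2.INTER_CUBIC)
cv2.imwrite('pics/c7.png',np.hstack([c(s,180,170,90,90),c(t,190,170,90,90)]))"
```

```text
tcp_pos: [0.5093, 0.1367, -0.0085]
orientation: [-0.0, -0.106, 0.994, 0.0]
wrist_force: [0.2, -0.3, 0.1]
clock: 20.27
tcp_pos: [0.5098, 0.1372, -0.0079]
orientation: [0.001, -0.107, 0.994, 0.0]
wrist_force: [-1.3, -0.0, 5.7]
finger_gap: 0.0225
grip_force: 79.4
tcp [ 0.5098  0.1372 -0.0079] hook yaw 0.2152 tool shift [ 0.0017  0.0002 -0.0679] rows 1.1 F [-1.3 -0.   5.7] t 20.27 gap 0.022486049932340397
```

View pics/c7.png

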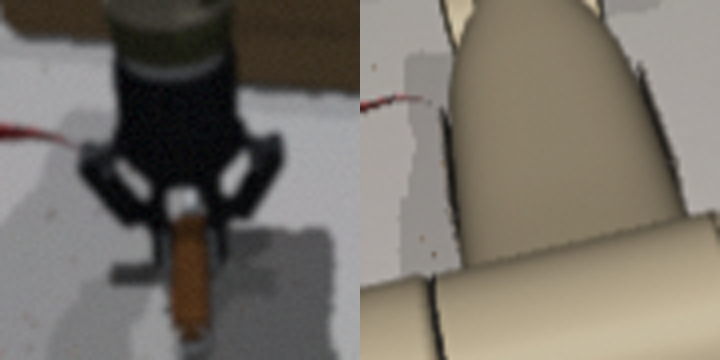

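Run:
```python
from h import *
s=cv2.imread("pics/s0.png");t=cv2.imread("pics/t0.png")
def c(im,x,y,w,h,k=11):
    a=cv2.resize(im[y:y+h,x:x+w],(w*k,h*k),interpolation=cv2.INTER_CUBIC);return cv2.convertScaleAbs(a,alpha=1.8)
def dots(a,cam,x,y,pts,col,k=11):
    for q in proj(cam,pts): cv2.circle(a,tuple(np.round((q-[x,y]+.5)*k).astype(int)),3,col,-1)
def pts(xf,yl):return [D2W(q) for q in [[xf-.042,yl,.066],[xf-.042,yl,.022],[xf,yl,.066],[xf,yl+.015,.072],[xf,yl-.015,.072],[xf,yl+.06,.018],[xf,yl-.06,.018]]]
A=c(s,322,162,24,45);B=A.copy();C=c(t,302,140,24,45)
for xf,col in((.03,(0,255,0)),(.05,(0,0,255))):
    dots(B,"side",322,162,pts(xf,.007),col)
    dots(C,"top",302,140,pts(xf,.007)[:5],col)
cv2.imwrite("pics/c8.png",np.hstack([A,B,C]))
```

```text
(no output)
```

View pics/c8.png

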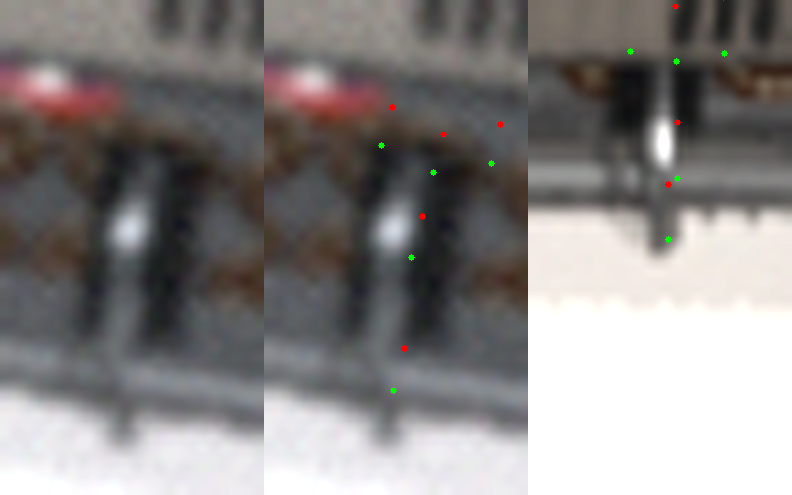

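```bash
python3 -m pendant '[[-1,0,0,-0.03,0],[-1,0,0,-0.04,0],[-1,0,0,-0.03,0],[-1,0,0,0,0.181],[-1,0,0,0,0.181],[-1,0,0,0,0]]'; python3 -c "
from h import *
go(D2W([-.20,-.035,.022]))"
```

```text
clock: 21.12
tcp_pos: [0.5087, 0.1369, 0.0909]
orientation: [-0.0, 0.072, 0.997, -0.0]
wrist_force: [-0.9, 0.1, -1.9]
finger_gap: 0.0226
grip_force: 78.6
tcp [0.5087 0.1369 0.0909] hook yaw -0.1449 tool shift [-0.042  -0.2923  0.069 ] rows 5.1 F [-0.9  0.1 -1.9] t 21.12 gap 0.022600881659427644
```

```bash
python3 -m pendant '[[-1,0,-0.05,0,0],[-1,0,-0.05,0,0],[-1,0,-0.05,0,0],[-1,0,-0.05,0,0],[-1,-0.021,-0.05,0,0],[-1,-0.021,-0.042,0,0],[-1,0,0,0,0]]' | sed -n 2,4p; python3 -c "
from h import *
go(D2W([-.20,-.035,.022]));snap('side','s8')
p=env.get_state()['tcp_pos'];c,sn=np.cos(-.147),np.sin(-.147);a=np.array([c,sn,0]);b=np.array([-sn,c,0])
q=p+a*.132+[0,0,.022];print(proj('side',[q,q+b*.03]))
g=cv2.imread('pics/s8.png',0);x,y=proj('side',[q])[0].astype(int);print(x-14,y-12);print(g[y-12:y+12,x-14:x+8])
print(env.recognise('side','hook_tip')[:2])
"
```

```text
tcp_pos: [0.5091, -0.1615, 0.091]
orientation: [0.001, 0.074, 0.997, -0.0]
wrist_force: [-0.4, 1.1, -2.6]
tcp [ 0.5091 -0.1615  0.091 ] hook yaw -0.1477 tool shift [0.0016 0.0029 0.069 ] rows 1.2 F [-0.4  1.1 -2.6] t 22.0 gap 0.022725220827380613
[[349.55191645 184.54990003]
 [338.57503781 182.7655153 ]]
335 172
[[ 23   1   9   4   9  15   7  13   9  10  10   8  14  11  11   9  15  10
   15   9  11   7]
 [ 17  11   8   7   5   6  10  10  15  15  11   4  12  16  10  11  10  12
   14  11  11  12]
 [ 14   3   9  10  10   5  10  12  10   4  14  11   9  13   8  10  13   9
   11   6   9  16]
 [  9  16   8  11   5  11   9  13   9  15  10  14  13   1  12  14  11   9
   13  12  12  14]
 [ 11  13   3  11  12   6  10   8  14   7   9  12  15   7  13  13  12  13
   16  12  13  12]
 [ 11   5   8   9  12  13   7   6   9  12  11  13   8  12   8  11  15  17
   10  11  10  10]
 [ 12  14   9  10  11  11  13  10   6   9  12  14  11  10  14  10  10   9
    6  17  14  15]
 [ 10   2  10   9   9  10   7   8  14  11  13  12  10  10  10   9  13  12
   13  11   9  10]
 [  9   5   9  14  11   9  14   6   9   9 
[... 790 characters left out ...]
 13]
 [ 33  19  11  13  12  12  13  14  13  14   7  15  11  12  14   9  11  11
   15   9  10  14]
 [ 35  19  12   8  12   9  12   3  13   7   9   5  12   8  10  11   8  11
   14   6  11  12]
 [ 35  22  20  19  10  13  13  14   9   5  15  10  10  10  11   9   9   8
    5  14  13   8]
 [ 30  29  22  15  14  11   9  12  10  13  13   9   6   7   8   6   6  11
    5  10   9   5]
 [ 44  38  35  19   9  10  11  11   9  14   9  18  18  17  16  11   7  10
    8   7   7  11]
 [ 49  55  42  27  11  10   8  16  17  19  29  48  60  59  43  23   8   9
   16  15  13   9]
 [ 54  56  47  22  14   6  19  21  34  42  59  93 119 122  94  51  19  15
   10  11  11  12]]
[{'centre': [341.2, 221.4], 'score': 0.57}]
```

```bash
python3 -m pendant '[[-1,0,0.002,0.035,0],[-1,0,0,0.034,0],[-1,-0.02,0,0,0],[-1,-0.02,0,0,0],[-1,-0.02,0,0,0],[-1,-0.012,0,0,0],[-1,0,0,0,0]]' | sed -n 2,4p;  python3 -c "
from h import *
go(D2W([-.128,-.035,.022]))"; python3 -m pendant '[[-1,0,0.008,0,0],[-1,0,0.008,0,0],[-1,0,0,0,0]]'| sed -n 2,4p; python3 -m pendant '[[-1,0,0.007,0,0],[-1,0,0.007,0,0],[-1,0,0,0,0]]'| sed -n 2,4p
```

```text
tcp_pos: [0.5797, -0.1657, 0.022]
orientation: [-0.0, 0.072, 0.997, 0.0]
wrist_force: [-1.1, -0.1, -1.1]
tcp [ 0.5797 -0.1657  0.022 ] hook yaw -0.1446 tool shift [-0.0001 -0.0034  0.    ] rows 0.1 F [-1.1 -0.1 -1.1] t 22.98 gap 0.022462984848486783
tcp_pos: [0.5813, -0.1498, 0.0222]
orientation: [-0.0, 0.073, 0.997, 0.0]
wrist_force: [-0.0, -0.3, -1.7]
tcp_pos: [0.5838, -0.1363, 0.0222]
orientation: [-0.0, 0.073, 0.997, 0.0]
wrist_force: [0.4, 0.0, -2.4]
```

```bash
python3 -m pendant '[[-1,0.005,0,0,0],[-1,0.005,0,0,0],[-1,0,0,0,0]]'| sed -n 4p; python3 -m pendant '[[-1,0,0,-0.005,0],[-1,0,0,-0.005,0],[-1,0,0,0,0]]'| sed -n '2p;4p'; python3 -m pendant '[[-1,0,0,-0.004,0],[-1,0,0,0,0]]'| sed -n '2p;4p'; python3 -m pendant '[[-1,0,0,-0.004,0],[-1,0,0,0,0]]'| sed -n '2p;4p'; python3 -c "
from workcell import env
import numpy as np
print(np.round(env.get_state()['ft_torque'],2))"
```

```text
wrist_force: [0.6, -0.7, -2.1]
tcp_pos: [0.5744, -0.1357, 0.0329]
wrist_force: [0.3, -0.0, -1.8]
tcp_pos: [0.5742, -0.1356, 0.0365]
wrist_force: [-0.1, -0.4, -2.4]
tcp_pos: [0.5738, -0.1354, 0.0402]
wrist_force: [0.2, 0.3, -2.9]
[-0.06  0.22 -0.07]
```

```bash
python3 -m pendant '[[-1,0,0,-0.004,0],[-1,0,0,0,0]]'| sed -n '2p;4p'; python3 -m pendant '[[-1,0,0,-0.004,0],[-1,0,0,0,0]]'| sed -n '2p;4p'; python3 -c "
from h import *
print(np.round(env.get_state()['ft_torque'],2))
a=cv2.imread('pics/s8.png').astype(int);snap('side','s9');b=cv2.imread('pics/s9.png').astype(int)
d=np.abs(a-b).sum(2)[160:200,295:325];print((d>60).sum(), d.mean())
print([ (r['centre'],r['score']) for r in env.recognise('side','tray')[:1]])"
```

```text
tcp_pos: [0.574, -0.1355, 0.0444]
wrist_force: [-0.0, 0.2, -3.5]
tcp_pos: [0.5741, -0.1355, 0.0486]
wrist_force: [-0.4, 0.5, -3.4]
[ 0.01  0.21 -0.01]
374 52.06
[([329.3, 219.4], 0.4)]
```

```bash
python3 -m pendant '[[-1,0,0,-0.005,0],[-1,0,0,0,0]]'| sed -n '2p;4p'; for i in 1; do python3 -m pendant '[[-1,0.004,0,0,0],[-1,0.004,0,0,0]]'| sed -n '2p;4p';python3 -m pendant '[[-1,0.004,0,0,0],[-1,0.004,0,0,0]]'| sed -n '2p;4p';python3 -m pendant '[[-1,0.004,0,0,0],[-1,0.004,0,0,0]]'| sed -n '2p;4p';python3 -m pendant '[[-1,0,0,0,0]]'| sed -n '2p;4p';done
```

```text
tcp_pos: [0.5742, -0.1355, 0.0537]
wrist_force: [-0.2, -0.3, -3.3]
tcp_pos: [0.5657, -0.1342, 0.0531]
wrist_force: [0.3, -0.1, -4.0]
tcp_pos: [0.5577, -0.1331, 0.0531]
wrist_force: [1.3, -0.9, -4.4]
tcp_pos: [0.5499, -0.1319, 0.0532]
wrist_force: [1.0, 0.5, -4.3]
tcp_pos: [0.5497, -0.1319, 0.0532]
wrist_force: [-0.3, -0.3, -2.7]
```

```bash
cat > mt.py <<'E'
from h import *
import sys
snap('side',sys.argv[1]);b=cv2.imread(f'pics/{sys.argv[1]}.png');a=cv2.imread('pics/s0.png')
# left cookies and right cookies templates
for n,(x,y,w,h) in dict(L=(310,168,16,16),Rr=(343,172,16,22),R2=(358,176,16,22)).items():
    t=a[y:y+h,x:x+w];r=cv2.matchTemplate(b[y-25:y+h+90,x-20:x+w+20],t,cv2.TM_CCOEFF_NORMED);_,v,_,m=cv2.minMaxLoc(r);print(n,round(v,2),m[0]-20,m[1]-25)
for l in("tray","front_left","front_right"):print(l,[(np.round(q['centre'],1),round(q['score'],2)) for q in env.recognise('side',l)[:2]])
E
python3 mt.py s10
```

```text
L 0.7 13 -4
Rr 0.45 17 5
R2 0.49 2 2
tray [(array([359.7, 186.8]), 0.89)]
front_left [(array([361.3, 185. ]), 0.94)]
front_right [(array([362.3, 185.9]), 0.91)]
```

Run:
```python
from h import *
f=[];t=[]
for i in range(8):
    b=env.read_camera('side' if i%2 else 'top');s=env.get_state();f.append(s['wrist_force']);t.append(s['ft_torque'])
print(np.mean(f,0).round(2),np.mean(t,0).round(2))
b=env.read_camera('side');a=cv2.imread('pics/s0.png')[:,:,::-1]
cv2.imwrite('pics/n.png',b[:,:,::-1])
# darkness/redness maps right part
for im in(a,b):
    r=(im[168:206,340:392].astype(int));print('\n'.join(' '.join('%3d'%v for v in row) for row in r[::2,::3].mean(2).astype(int)));print()
```

```text
[-0.75  0.24 -3.08] [ 0.02  0.32 -0.  ]
 62  65  68  64  64  60  49  48  62  42  37  68  76  77  77  78 109 141
 45  42  46  57  62  66  64  67  69  52  48  74  76  77  75  77 122 143
 52  48  47  42  42  37  43  55  57  66  66  74  74  75  73  76 131 145
 43  50  50  55  52  48  44  43  40  42  46  61  59  68  70  74 136 146
 26  43  46  39  38  50  54  49  51  50  44  43  41  41  41  62 151 143
 21  33  31  35  35  36  42  42  46  47  43  47  47  39  39  68 147 144
 30  34  35  34  28  37  35  36  34  44  27  45  46  38  46  78 139 145
 40  45  28  29  30  32  38  33  35  45  26  36  44  38  51 102 142 145
 40  48  38  35  38  41  46  27  37  35  39  35  45  37  56 115 146 143
 37  37  35  41  39  44  47  43  39  27  30  45  43  37  62 126 147 144
 33  40  36  48  26  40  40  35  33  39  44  47  40  36  69 123 153 144
 51  48  40  41  39  33  37  23  38  28  39  45  39  43  71 106 142 140
 51  52  50  53  57  44  45  40  30  25  33  44  40  42  68  63 112 120
 53  50  50  50  49  51  52  52  48  51  41  45  37  49  65  59  82  79
 77  65  62  50  49  52  52  51  49  49  52  54  39 
[... 976 characters left out ...]
  39  32  44  52  56  44  50  46  48  77 144 170 165
 12   9  15   9  27  42  30  35  46  45  39  48  47  45  81 144 175 167
  9  10  10  21  26  35  38  37  43  33  40  52  47  49  85 123 165 164
 14  12  45  69  31  24  23  34  43  50  56  50  46  51  81  81 133 142
 14  17 106 120  29  19  17  72  61  43  49  52  45  56  82  70  97  96
 12  52  78  54  20  13  29 129  99 116  61  86  47  64  96 125 112 128
 15  55  70  23   7  12  55  80  87 104  99 137  49  71 115 173 111  91
 13  32  35  10  10  29  78  77  82  75  77  71  46  77 100 160 165 132
  6  13  14  13  17  44  55  58  70  72  76  82  61  83 115 170 169 168
  1  13  11  12  80 112  93  71  64  52  58  72  64  99 132 186 166 169
```

```bash
for i in 1; do python3 -m pendant '[[-1,0.006,0,0,0],[-1,0.006,0,0,0],[-1,0.006,0,0,0]]'| sed -n '2p;4p';python3 -m pendant '[[-1,0.006,0,0,0],[-1,0.006,0,0,0],[-1,0.006,0,0,0]]'| sed -n '2p;4p';python3 -m pendant '[[-1,0.006,0,0,0],[-1,0.006,0,0,0],[-1,0.006,0,0,0]]'| sed -n '2p;4p';python3 -m pendant '[[-1,0,0,0,0]]'| sed -n '2p;4p';done
```

```text
tcp_pos: [0.5326, -0.1295, 0.0535]
wrist_force: [1.0, -0.3, -1.9]
tcp_pos: [0.5141, -0.1266, 0.0532]
wrist_force: [1.5, -0.5, -3.1]
tcp_pos: [0.4963, -0.124, 0.0531]
wrist_force: [0.8, 1.2, -3.0]
tcp_pos: [0.4959, -0.1238, 0.0531]
wrist_force: [-0.3, 0.6, -2.0]
```

```bash
python3 mt.py s11
```

```text
L 0.69 8 8
Rr 0.5 14 -4
R2 0.44 -6 22
tray [(array([357.3, 192.6]), 0.72)]
front_left [(array([354.3, 192.3]), 0.91)]
front_right [(array([360.4, 190.2]), 0.61)]
```

```bash
for i in 1; do python3 -m pendant '[[-1,0.006,0,0.001,0],[-1,0.006,0,0.001,0],[-1,0.006,0,0.001,0],[-1,0.006,0,0.001,0]]'| sed -n '2p;4p';python3 -m pendant '[[-1,0.006,0,0.001,0],[-1,0.006,0,0.001,0],[-1,0.006,0,0,0]]'| sed -n '2p;4p';python3 -m pendant '[[-1,0.005,0,0,0],[-1,0.005,0,0,0],[-1,0,0,0,0]]'| sed -n '2p;4p';done;python3 mt.py s12
```

```text
tcp_pos: [0.4725, -0.1205, 0.0491]
wrist_force: [0.4, -0.6, -3.6]
tcp_pos: [0.4547, -0.1178, 0.0471]
wrist_force: [1.1, 0.6, -3.2]
tcp_pos: [0.4446, -0.1163, 0.0471]
wrist_force: [-0.5, 0.3, -2.2]
L 0.71 6 25
Rr 0.45 6 41
R2 0.53 -4 -2
tray [(array([350.1, 200.6]), 0.94)]
front_left [(array([350.9, 202.7]), 0.9), (array([185.1, 203.4]), 0.64)]
front_right [(array([352.2, 202.6]), 0.75), (array([378., 168.]), 0.6)]
```

```bash
for i in 1; do python3 -m pendant '[[-1,0.004,0,0,0],[-1,0.004,0,0,0],[-1,0.004,0,0,0],[-1,0.004,0,0,0]]'| sed -n '2p;4p';python3 -m pendant '[[-1,0.004,0,0,0],[-1,0.004,0,0,0],[-1,0.004,0,0,0],[-1,0.004,0,0,0]]'| sed -n '2p;4p';python3 -m pendant '[[-1,0.005,0,0,0],[-1,0.005,0,0,0],[-1,0.005,0,0,0],[-1,0,0,0,0]]'| sed -n '2p;4p';done;python3 mt.py s13; python3 -c "
from workcell import env
print(env.get_state()['clock'])"
```

```text
tcp_pos: [0.4291, -0.114, 0.0472]
wrist_force: [0.1, 0.9, -4.6]
tcp_pos: [0.4135, -0.1117, 0.0472]
wrist_force: [2.0, -0.5, -3.7]
tcp_pos: [0.3981, -0.1093, 0.0471]
wrist_force: [-0.3, -0.3, -2.4]
L 0.71 2 38
Rr 0.45 4 53
R2 0.52 -5 5
tray [(array([348.4, 212.4]), 0.89), (array([379.8, 173.9]), 0.3)]
front_left [(array([348.2, 215.1]), 0.79)]
front_right [(array([350.7, 213.7]), 0.93)]
31.95
```

```bash
python3 -m pendant '[[-1,0,0,0.004,0],[-1,0,0,0.004,0],[-1,0,0,0.004,0],[-1,0,0,0.004,0],[-1,0,0,0.004,0],[-1,-0.005,0,0.003,0],[-1,-0.005,0,0,0],[-1,0,0,0,0]]'| sed -n '2p;4p'; python3 -m pendant '[[-1,0,-0.01,0,0],[-1,0,-0.01,0,0],[-1,0,-0.01,0,0],[-1,0,-0.015,0,0],[-1,0,0,0,0]]'| sed -n '2p;4p';python3 mt.py s14;  python3 -c "
from h import *
for xf in(-.14,-.15):print(proj('side',[D2W([xf+.06,0,.012]),D2W([xf,.11,0]),D2W([xf,-.11,0]),D2W([xf+.12,-.11,0]),D2W([xf+.12,.11,0])]))"
```

```text
tcp_pos: [0.4096, -0.1114, 0.0243]
wrist_force: [-0.6, -0.7, -1.8]
tcp_pos: [0.4023, -0.157, 0.0243]
wrist_force: [-0.5, -0.1, -1.2]
L 0.75 1 0
Rr 0.4 -10 77
R2 0.47 -17 -12
tray [(array([308.4, 213.6]), 0.69)]
front_left [(array([312.2, 216.1]), 0.66)]
front_right [(array([310.8, 212.7]), 0.67)]
[[331.84275634 213.6780323 ]
 [289.59504394 223.01452317]
 [368.07332724 237.5029012 ]
 [371.19335732 211.0709251 ]
 [298.73398777 198.5655508 ]]
[[331.32009229 215.79995412]
 [288.7631351  225.23957031]
 [367.78704858 239.91576093]
 [370.95373274 213.10981883]
 [298.02734832 200.45636143]]
```

```bash
python3 -m pendant '[[-1,0,0,-0.02,0],[-1,0,0,-0.03,0],[-1,0,0,-0.03,0],[-1,0,0,-0.01,0],[-1,0,0,0,0]]'| sed -n '2p;4p'; python3 -c "
from h import *
go([.50,.14,.11])"
```

```text
tcp_pos: [0.4025, -0.1555, 0.1143]
wrist_force: [0.3, -0.1, -2.5]
tcp [ 0.4025 -0.1555  0.1143] hook yaw -0.1464 tool shift [-0.0534  0.3066  0.0042] rows 5.2 F [ 0.3 -0.1 -2.5] t 34.4 gap 0.022652244750330505
```

```bash
python3 -m pendant '[[-1,0,0.04,0,0],[-1,0,0.045,0,0],[-1,0,0.045,0,0],[-1,-0.01,0.045,0,0],[-1,-0.015,0.045,0,0],[-1,-0.015,0.045,0,0],[-1,-0.013,0.041,0,0],[-1,0,0,0,0]]'| sed -n '2p;4p'; python3 mt.py s15; python3 -c "
from h import *
g=cv2.imread('pics/s15.png',0)[192:250:2,284:380:4]
print('\n'.join(' '.join('%3d'%v for v in r) for r in g));go([.50,.14,0])"
```

```text
tcp_pos: [0.4994, 0.1417, 0.1123]
wrist_force: [0.3, -0.3, -2.0]
L 0.75 1 0
Rr 0.5 -12 27
R2 0.59 -18 43
tray [(array([327.4, 215.5]), 0.84)]
front_left [(array([328.6, 217.1]), 0.89)]
front_right [(array([330.2, 216.6]), 0.94)]
161 147 130  72  72  71  82  86  79  67  54  48  41  40  41  43  45  43  40  42  41  43  42  42
164 162 135 136 126 102  73  70  70  81  84  79  70  52  47  42  43  41  44  41  43  41  43  42
163 163 147 148 151 145 136 123  94  72  73  73  84  87  84  68  56  48  42  41  43  40  43  42
164 162 146 151 147 151 161 148 148 133 125 103  73  67  74  83  86  83  72  52  48  40  40  43
163 163 162  88  72  95 105 135 149 145 160 147 146 111 107  72  66  74  89  87  85  69  55  45
162 163 161 127  99 119  76  70  72  86 100 128 153 150 162 136 115 102  74  66  76  89  87  59
159 163 166 164 117 113 124 135  90 100  75  70  70  87 103 126 151 145 154 109  94  73  68  59
163 162 162 126 107 160  98 181 145 106 120 125  95  75  78  64  69  85 102 119 149 142 110  86
162 163 160 109 107 144 109 152 118 135 122 159 168 105 106 115 119  82  79  67  67 163 144 138
160 164
[... 1353 characters left out ...]
164 165 165 167 152 104 106 163 164 163 162 165 164 161 152 146 115 137 163 162
164 165 164 165 164 165 165 165 161 106 123 163 164 162 163 164 161 161 163 164 163 162 162 162
165 163 164 165 163 163 166 166 157 120 128 163 165 164 164 163 166 163 164 163 163 162 160 160
164 164 166 164 166 165 164 165 162 148 158 166 162 163 164 165 164 163 164 163 162 162 164 160
164 165 164 166 167 165 164 165 165 157 166 163 164 163 163 164 164 163 165 163 162 163 164 161
165 165 165 165 167 165 164 167 165 164 167 164 165 165 165 165 163 163 162 163 162 162 162 164
tcp [0.4981 0.1386 0.1132] hook yaw -0.1475 tool shift [-0.0019  0.0018  0.1132] rows 1.9 F [-0.4  0.6 -2.4] t 35.6 gap 0.022382983806608064
```

```bash
python3 -m pendant '[[-1,0,0,0.04,0],[-1,0,0,0.04,0],[-1,0,0,0.02,0],[-1,0,0,0.01,0],[-1,0,0,0.005,0],[-1,0,0,0,0]]'| sed -n '2p;4p'; python3 -m pendant '[[-1,0,0,0.002,0],[-1,0,0,0,0]]'| sed -n '2p;4p';python3 -m pendant '[[-1,0,0,0.002,0],[-1,0,0,0,0]]'| sed -n '2p;4p';python3 -m pendant '[[-1,0,0,0.001,0],[-1,0,0,0,0]]'| sed -n '2p;4p'
```

```text
tcp_pos: [0.4998, 0.1391, -0.0003]
wrist_force: [0.5, 0.1, -1.4]
tcp_pos: [0.4997, 0.1395, -0.0023]
wrist_force: [0.1, 0.3, -1.5]
tcp_pos: [0.4993, 0.1394, -0.0049]
wrist_force: [0.1, 0.4, -2.0]
tcp_pos: [0.4993, 0.1394, -0.0059]
wrist_force: [-0.2, 0.5, -1.8]
```

```bash
python3 -m pendant '[[-1,0,0,0.001,0],[-1,0,0,0,0]]'| sed -n '2p;4p';python3 -m pendant '[[-1,0,0,0.001,0],[-1,0,0,0,0]]'| sed -n '2p;4p';python3 -m pendant '[[-0.3,0,0,0,0],[0.2,0,0,0,0],[0.4,0,0,0,0],[0.4,0,0,0,0],[0.4,0,0,0,0]]'; python3 -m pendant '[[0.4,0,0,-0.01,0],[0.4,0,0,-0.03,0],[0.4,0,0,-0.05,0],[0.4,0.04,0,-0.05,0],[0.4,0.04,0.04,0,0],[0.4,0,0.05,0,0],[0.4,0,0.05,0,0],[0.4,0,0,0,0]]'|sed -n 1,4p
```

```text
tcp_pos: [0.4993, 0.1394, -0.0069]
wrist_force: [-0.5, -0.0, -2.0]
tcp_pos: [0.4994, 0.1394, -0.0078]
wrist_force: [0.1, 0.6, -1.0]
clock: 38.22
tcp_pos: [0.4994, 0.1394, -0.0078]
orientation: [0.0, 0.073, 0.997, 0.0]
wrist_force: [-0.2, -0.5, 0.4]
finger_gap: 0.0594
grip_force: 0.0
clock: 39.22
tcp_pos: [0.442, 0.2923, 0.1318]
orientation: [0.001, 0.071, 0.997, 0.001]
wrist_force: [-0.3, 0.2, -1.2]
```

Run:
```python
from h import *
np.set_printoptions(precision=3,suppress=True)
snap('side','f');snap('top','ft')
for c in('side','top'):
  for l in('hook_handle','hook_tip','tray','scissors','ribbon_spool','marker'):
    r=env.recognise(c,l)[:1];print(c,l,[(np.round(q['centre'],1),round(q['score'],2),onz(c,q['centre'],.014)) for q in r])
p=np.array([.473,.1433,.014]);a=np.array([np.cos(-.147),np.sin(-.147),0]);print('pred handle/bend',proj('side',[p,p+a*.158]),proj('top',[p,p+a*.158]))
print(cv2.imread('pics/f.png',0)[217:237,401:412][4:14])
```

```text
side hook_handle [(array([222.2, 237.8]), 0.97, array([0.489, 0.146, 0.014]))]
side hook_tip [(array([225. , 240.1]), 0.82, array([0.481, 0.137, 0.014]))]
side tray [(array([327.9, 215.5]), 0.65, array([ 0.62 , -0.13 ,  0.014]))]
side scissors [(array([408.6, 298.3]), 0.63, array([ 0.346, -0.316,  0.014]))]
side ribbon_spool [(array([159.4, 198.8]), 0.61, array([0.631, 0.368, 0.014]))]
side marker [(array([121.1, 268.6]), 0.7, array([0.35 , 0.361, 0.014]))]
top hook_handle [(array([241.5, 228.2]), 0.85, array([0.487, 0.14 , 0.014]))]
top hook_tip [(array([241.8, 224.2]), 0.57, array([0.501, 0.137, 0.014]))]
top tray [(array([316.4, 183.7]), 0.77, array([ 0.616, -0.139,  0.014]))]
top scissors [(array([381.5, 248.7]), 0.66, array([ 0.353, -0.319,  0.014]))]
top ribbon_spool []
top marker []
pred handle/bend [[221.789 241.971]
 [241.745 206.069]] [[240.858 232.138]
 [242.867 189.186]]
[[ 90 108 113 122 141 151 155 156 154 154 156]
 [ 92 112 113 116 138 152 153 154 157 157 156]
 [116 126 131 129 144 152 154 155 153 156 156]
 [166 169 166 161 160 157 154 159 161 159 153]
 [204 204 200 191 176 160 159 169 172 168 158]
 [217 215 214 202 169 148 157 171 184 182 164]
 [216 217 214 203 156 117 127 151 184 198 176]
 [216 217 215 196 143  93 100 144 192 205 196]
 [216 216 209 188 130  89 116 168 202 213 211]
 [211 210 197 162 111 105 154 193 212 215 215]]
```

```bash
python3 -c "
from workcell import env
print(env.hand_in())"
```

```text
the job is handed in; nothing more can be done
None
```

I've handed the job in: the fan toggle is off, the tray lies on the bench about 3 cm clear of the dryer, and the hook is laid down well away from the loop. It took about 40 s; the first two tries at the toggle missed, and the one that worked pressed it against its stop at about 24 N.

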